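# Lock the scanner's drive shaft

## Robot

A 6-joint arm with a two-finger parallel gripper is mounted at the origin on the work surface. World frame = base frame: x ahead of the robot, y to its left, z up, the work surface at z = 0. Lengths are in mm, angles in degrees, forces in N, time in s.
With the tool pointing down it reaches from about 350 to 850 mm from the base axis. Payload 8.1 kg.
Tool frame: the origin (TCP) lies midway between the tips of the shut fingers; the grasp point (between the pads) lies 19 mm behind it (hold_point_z is the distance from the TCP to the grasp point, in mm); z points along the fingers, y is the direction in which the jaws open and shut (so a half turn about z gives the same grasp; the last joint's range is limited). The gripper opens to 85 mm and grips with 20 to 120 N. Pads are 22 mm wide; open, the fingers measure 114 mm over their backs; the gripper's body (76 mm by 85 mm) begins 54 mm behind the grasp point. The pads swing forward as they close: fully open they stand 13 mm farther back than shut.
Start: joints at [-75.94, 7.471, 85.268, -0, 87.261, -4.893], TCP at [194.9, -567.467, 231.292] pointing down, gripper open.
Joint ranges: [-169.43, 169.43], [-51.17, 129.36], [1.28, 143.12], [-76.62, 256.62], [0, 156.53], [-152.29, 152.29]. Speed limits (degrees/s): [136.94, 136.94, 159.86, 180, 180, 180].

## Interface

Orientations are given as [roll, pitch, yaw] about the fixed x, y, z axes, in that order (R = Rz(yaw) Ry(pitch) Rx(roll)).
In Python, from bench import sense, snapshot, camera_params, hand_in, hold_point_z gives the robot as it stands.
- The arm moves only by the tool servo_tool, never from a script. Its argument "motion" is a list of rows, each a list of 7 numbers: the finger opening in mm, from 0 to 85.4, then the shift along the tool's x, y, z in mm, then the turn, a rotation vector about the tool's x, y, z in rad. A call has 1 to 10 rows; each row shifts and turns the pose as measured when the row begins, along the tool's axes as they then stand; what a row does not reach is not made up. A row lasts 1/10 s, in which the tool goes at most 50 mm and 8.59 degrees, less where a joint would pass 70% of its speed; a pose out of reach is approached as far as the arm can. A call with a gripper value outside its range is refused whole. The fingers move at their own pace and stop on an object; "force" is the grip in N (left out, the last holds). Time passes only in rows, so rows that do not move let the fingers close. It gives the time, the measured TCP pose, the force and the opening at its end, in the units of the state.
- sense(): the state, without advancing time (a new reading comes with each control period).
- snapshot(name): name is "side" or "top"; returns the picture (480x640x3 uint8, blue, green, red); there is no depth.
- camera_params(name): a dict with "fx", "fy", "cx", "cy" (pixels), "R" (3x3) and "t" (3): a world point X has camera coordinates R X + t. Camera axes: x right, y down, z forward; pixel columns grow to the right and rows downward; lengths in mm; the calibration is good to about 2 mm. A picture is of the moment at which its call begins. camera_params takes no time and is no camera call.
- hand_in(): hands the job in, once; it reports no verdict.
The state is a dict: "time": time; "joint_pos": joint angles; "qd": joint speeds; "joint_efforts": joint torques, N m; "tool_pos": TCP position; "tcp_rot": TCP orientation; "ft_force": force on the tool from outside, world axes, zero at the start; "wrist_torque": the same for the moment, N m; "finger_gap": finger opening in mm.
Only numpy, scipy, OpenCV 4.12 (cv2) and the standard library are available. Lean on these libraries where they do the work, as an engineer would, in place of code of your own. Each camera call takes 0.05 s, during which the arm holds its last target. There are 200 camera calls.

## Task

Lock the drive shaft of the orange scanner unit for transport: push a red peg sideways to turn the yellow slotted disc until its slot lines up with the brass bar, then push the bar by its blue tab through the slot until it is fully home in the keeper. Fingertips only, pushing is all it takes: leave the loose things standing where they are, including those on the unit's deck, and finish clear of everything.

Things in the scene. Friction and masses are not known exactly. Their poses are not given: they have to be found in the camera images.
- unit: the scanner drive unit: fixed orange case with a dark flat deck 60 mm above the table. Origin on the table straight below the disc's axis; x is the direction in which the bar is pushed, z up. The case reaches from x = -187 to +82 mm and y = -77 to +77 mm. The brass bar lies along y = 0, above the deck, between two low aluminium rails (tops 12 mm above the deck).
- keeper (a point): top middle of the keeper: two dark blocks at x = 49 to 71 mm of the unit's frame, either side of y = 0, top 16 mm above the deck; they receive the bar's nose when it has passed the disc
- stops (a point): top middle of two dark stop blocks, one each side of the bar, at x = -55 to -47 mm of the unit's frame, outer sides at y = +-20 mm, top 20 mm above the deck; the blue tab ends against them
- disc (a joint): angle (rad) of the yellow slotted disc about its upright axis, anticlockwise from above. 84 mm across, top 14 mm above the deck; one slot 14 mm wide right across it (mouths flared to 24). At 0 or at 3.14 the slot lies along the bar's path; both serve. Turns from -1.0 to 4.14, stays where left, resists with 0.05 N m. Starts 0.45 to 1.57 rad from the nearer of the two, which may be either.
- slot (a point): centre of the disc's top face; its x axis runs along the slot and turns with the disc
- peg_a (a point): top centre of one red upright peg on the disc: 9 mm thick, 34 mm high above the disc (top 48 mm above the deck), 32 mm from the axis, square to the slot (on the disc's +y side). Push it sideways to turn the disc.
- peg_b (a point): top centre of the other red peg, alike, opposite on the disc's -y side
- bar (a joint): travel (m) of the brass locking bar (10 x 10 mm, round nose) along the unit's x axis: 0 drawn back, 0.110 at its end stop, fully home. It stays where it is left and resists with 3 N, plus a little with speed. It starts at 0 to 0.008. Its nose meets the solid disc at about 0.010 unless the slot is lined up.
- tab (a point): top centre of the bar's blue upright tab: 6 mm thick along the bar, 30 mm wide, from 13 to 50 mm above the deck, at x = -168 mm + travel in the unit's frame; the bar's nose is 116 mm ahead of it. Push its back face (the side away from the disc).
- probe: small ultrasonic probe on the unit's deck, 40 x 22 x 24 mm (bystander). Origin at the centre of its underside.
- stepblock: small stepped steel block on the unit's deck, 40 x 20 x 24 mm (bystander). Origin at the centre of its underside.
- calblock: flat steel calibration block, 100 x 35 x 25 mm (bystander). Origin at the centre of its underside.
- cover: black bent-plate cover open at two sides, 90 x 70 x 60 mm (bystander). Origin at the centre of its underside.
- cup: empty clear plastic cup, 74 mm across, 105 mm high (bystander). Origin at the centre of its underside.
- bottle: white closed bottle with a blue cap, 56 mm across, 150 mm high (bystander). Origin at the centre of its underside.
- driver: screwdriver, about 200 mm long, lying on the table (bystander). Origin near its middle, at the table.

How it is judged:
By the outcome, as a careful person would: the job done as asked, in the order asked, and still so for the second after the job is handed in, with the robot touching nothing.
It also fails if it takes over 51 s, if anything falls off the work surface, if the arm or the gripper's body presses on something with over 40 N, if the wrist force passes 120 N, or if a joint passes its speed limit or range.

## Working session

There is one attempt and no reset: what is moved stays moved. The work goes in short steps, Python scripts to look and compute and a tool call to move; the robot and the scene stay as the last step left them, time stands still between calls to the robot, and variables do not carry over. Pictures are saved under pics/ and viewed, about 8 in all and at most 12, crops included, and the job is handed in when it is done.

Besides the shell and the picture viewer there is one more tool, called in YAML: its name, and indented under it one key for each argument. servo_tool: Moves the arm, as the interface text tells. Its arguments: {"type":"object","properties":{"motion":{"type":"array"},"force":{"type":"number"}},"required":["motion"]}

```bash
mkdir -p pics
python3 - <<'E'
from bench import *
import cv2,numpy as np
for n in("top","side"):
    im=snapshot(n);cv2.imwrite(f"pics/{n}0.png",im);p=camera_params(n);print(n,p)
print(sense())
E
```

```text
top {'fx': 533.9089083179566, 'fy': 533.9089083179566, 'cx': 310.00655934320673, 'cy': 238.3646453059857, 'R': array([[-0.02111765, -0.99974718, -0.00772129],
       [-0.99022286,  0.02198035, -0.13775179],
       [ 0.13788668,  0.00473681, -0.99043669]]), 't': array([  11.45305924,  598.82223279, 1043.72415087])}
side {'fx': 478.67755879748256, 'fy': 478.67755879748256, 'cx': 324.9437261967652, 'cy': 239.1959610669342, 'R': array([[-0.93378834, -0.35779046,  0.00503265],
       [-0.27836589,  0.71751908, -0.63849729],
       [ 0.22483722, -0.59762225, -0.76960761]]), 't': array([ 523.51187088,  232.85156624, 1077.05827213])}
{'time': 0.1, 'joint_pos': array([-7.59385653e+01,  7.51109703e+00,  8.53232653e+01, -1.50673166e-03,
        8.72607438e+01, -4.89284882e+00]), 'qd': array([-0.05149925, -0.04236228, -0.22062502, -0.02980276,  0.04375881,
        0.09085475]), 'joint_efforts': array([ 1.12275724e-03, -5.70947635e+01, -5.01944196e+01, -3.73975417e-04,
        8.17278429e-03,  1.58178068e-05]), 'tool_pos': array([ 194.78256582, -566.98396228,  230.34386556]), 'tcp_rot': array([-1.79905112e+02, -6.61243763e-03,  1.89543513e+01]), 'ft_force': array([-0.29029143,  0.26117254,  0.34106358]), 'wrist_torque': array([-0.00335855, -0.012364  ,  0.00823436]), 'finger_gap': 85.36545228981373}
```

View pics/top0.png

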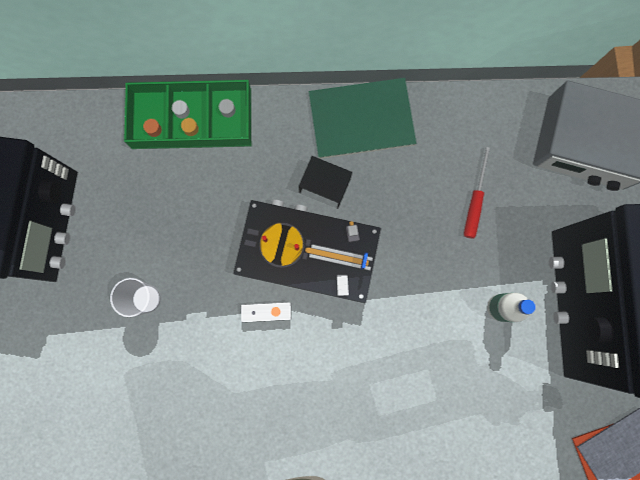

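View pics/side0.png

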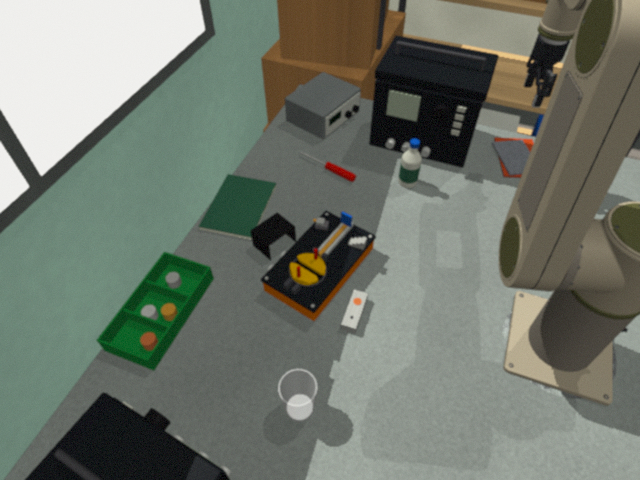

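The top view shows the unit with its disc at about (281,244), pegs at (265,239) and (297,247), and the blue tab at (366,261). The bar points left and the slot lies nearly square to it. The probe and stepblock sit either side of the bar, near the tab. The side view agrees.

```bash
cat > h.py <<'E'
from bench import *
import cv2,numpy as np
def ray(n,uv,z):
    p=camera_params(n);R=np.array(p["R"]);t=np.array(p["t"])
    d=R.T@np.array([(uv[0]-p["cx"])/p["fx"],(uv[1]-p["cy"])/p["fy"],1]);c=-R.T@t
    return (c+d*(z-c[2])/d[2])
def proj(n,X):
    p=camera_params(n);q=np.array(p["R"])@np.array(X,float)+np.array(p["t"])
    return np.array([p["fx"]*q[0]/q[2]+p["cx"],p["fy"]*q[1]/q[2]+p["cy"]])
def blobs(im,lo,hi,roi,amin=8):
    x0,y0,x1,y1=roi
    m=cv2.inRange(cv2.cvtColor(im[y0:y1,x0:x1],cv2.COLOR_BGR2HSV),lo,hi)
    k,l,s,c=cv2.connectedComponentsWithStats(m)
    return [(c[i]+[x0,y0],s[i][:5]+[x0,y0,0,0,0]) for i in range(1,k) if s[i][4]>=amin]
E
python3 - <<'E'
from h import *
im=cv2.imread("pics/top0.png");roi=(225,190,390,310)
for nm,lo,hi,z in(("red",(0,150,60),(6,255,255),108),("yel",(18,120,100),(32,255,255),74),("blue",(100,120,60),(125,255,255),110),("brass",(10,60,100),(24,190,255),73),("dark",(0,0,0),(180,255,60),60)):
    for c,s in blobs(im,lo,hi,roi): print(nm,c.round(1),s,ray("top",c,z).round(1))
im2=cv2.imread("pics/side0.png")
for nm,lo,hi,z in(("red",(0,150,60),(6,255,255),100),("blue",(100,120,60),(125,255,255),100)):
    for c,s in blobs(im2,lo,hi,(255,205,385,320)): print("side",nm,c.round(1),s,ray("side",c,z).round(1))
# corner screws / deck corners
cv2.imwrite("pics/c1.png",cv2.resize(im[190:310,230:390],None,fx=5,fy=5,interpolation=cv2.INTER_CUBIC))
E
```

```text
red [264.2 238.6] [263 236   4   6  12] [591.2  85.5 108. ]
red [296.4 246.5] [295 244   4   6  18] [574.6  24.3 108. ]
yel [270.8 241.5] [260 223  22  40 545] [589.8  75.6  74. ]
yel [350.8 222.8] [349 222   5   3  12] [623.6 -83.1  74. ]
yel [291.4 246.7] [281 227  22  39 550] [578.6  35.4  74. ]
yel [332.3 255. ] [305 248  56  16 247] [560.6 -44.8  74. ]
blue [364.1 260.2] [361 252   7  17  61] [ 545.5 -103.2  110. ]
brass [351.1 223. ] [349 221   5   5  20] [623.5 -83.7  73. ]
brass [299.3 237.8] [291 226  12  27  30] [596.2  19.4  73. ]
brass [260. 244.] [260 240   1   9   9] [585.5  97.1  73. ]
brass [333.4 255.3] [305 247  58  17 328] [559.9 -46.9  73. ]
brass [264.3 256.3] [261 250  10  13  16] [560.9  88.9  73. ]
brass [295.6 258.7] [291 254  10  10  11] [554.8  27.4  73. ]
brass [367.1 262.8] [366 260   3   6  13] [ 543.7 -112.4   73. ]
brass [275.2 308.2] [272 307   8   3  20] [459.5  68.7  73. ]
dark [330.5 194.2] [308 190  37  17 267] [685.5 -44.9  60. ]
dark [302.9 243. ] [ 234  200  146   84 5497] [587.3  12.7  60. ]
dark [280.8 244.8] [272 225  18  40 239] [584.7  56.9  60. ]
dark [342.4 296.1] [339 296   7   2   8] [480.3 -62.8  60. ]
side red [315.6 252.4] [314 248   4  10  27] [573.1  29.5 100. ]
side red [298. 271.] [298 267   1   9   9] [590.4  93.2 100. ]
side blue [345.9 218.2] [341 212  11  14 109] [543. -97. 100.]
```

View pics/c1.png

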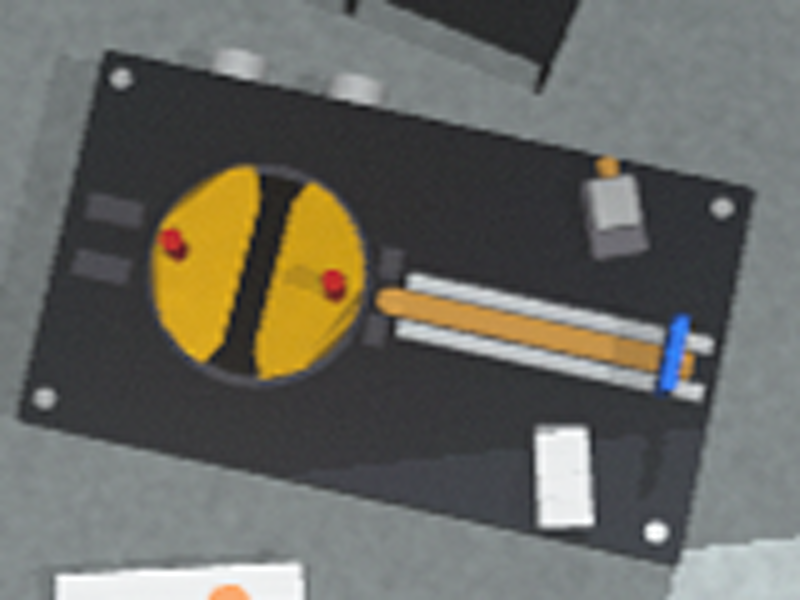

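Disc axis is about (583.5, 55), with the bar heading about 76.5° in the world. Given the joint range, the pegs put the disc at about +88°, so it needs about 88° clockwise. I'll straddle the disc with the jaws about 45 mm apart, then turn the wrist so the fingertips push both pegs as a couple.

servo_tool:
  motion:
    - [45, 36, -29, 0, 0, 0, 0]
    - [45, 36, -29, 0, 0, 0, 0]
    - [45, 36, -29, 0, 0, 0, 0]
    - [45, 36, -29, 0, 0, 0, 0]
    - [45, 36, -29, 0, 0, 0, 0]
    - [45, 36, -29, 0, 0, 0, 0]
    - [45, 36, -29, 0, 0, 0, 0]
    - [45, 36, -29, 0, 0, 0, 0]
    - [45, 36, -29, 0, 0, 0, 0]
    - [45, 36, -29, 0, 0, 0, 0]
  force: 40

```text
time: 1.1
tool_pos: [444.6, -164.2, 225.5]
tcp_rot: [-179.5, 0.1, 18.3]
ft_force: [0.7, -0.9, -0.2]
finger_gap: 44.8
```

```bash
cat >> h.py <<'E'
from scipy.spatial.transform import Rotation as Ro
D=np.array([583.5,55.2]);A=np.radians(76.5);U=np.array([[np.cos(A),-np.sin(A)],[np.sin(A),np.cos(A)]])
def unit(x,y): return D+U@[x,y]
def togo(p,yaw):
    s=sense();R=Ro.from_euler("xyz",s["tcp_rot"],degrees=True)
    G=Ro.from_euler("xyz",[180,0,yaw],degrees=True)
    print("t",round(s["time"],2),"pos",s["tool_pos"].round(1),s["tcp_rot"].round(1),"j",s["joint_pos"].round(0),"F",s["ft_force"].round(1))
    print("shift",R.inv().apply(np.array(p)-s["tool_pos"]).round(1),"rot",(R.inv()*G).as_rotvec().round(3))
E
python3 -c "
from h import *
togo([*D,230],206.5)"
```

```text
t 1.1 pos [ 444.6 -164.2  225.5] [-1.795e+02  1.000e-01  1.830e+01] j [-27. -12. 105.   0.  88.  45.] F [ 0.7 -0.9 -0.2]
shift [ 200.8 -164.6   -3.4] rot [2.000e-03 1.300e-02 2.999e+00]
```

servo_tool:
  motion:
    - [45, 36, -29, -1, 0, 0, 0]
    - [45, 36, -29, 0, 0, 0, 0]
    - [45, 36, -29, 0, 0, 0, 0]
    - [45, 36, -29, 0, 0, 0, 0]
    - [45, 36, -29, 0, 0, 0, 0]
    - [45, 15, -15, 0, 0, 0, -0.149]
    - [45, 0, 0, 0, 0, 0, -0.149]
    - [45, 0, 0, 0, 0, 0, -0.149]
    - [45, 0, 0, 0, 0, 0, -0.149]
    - [45, 0, 0, 0, 0, 0, -0.149]

```text
time: 2.1
tool_pos: [582.6, 68.0, 221.8]
tcp_rot: [-179.2, -0.1, 61.7]
ft_force: [-0.7, 0.1, 0.1]
finger_gap: 45.3
```

servo_tool:
  motion:
    - [45, 0, 0, 0, 0, 0, -0.149]
    - [45, 0, 0, 0, 0, 0, -0.149]
    - [45, 0, 0, 0, 0, 0, -0.149]
    - [45, 0, 0, 0, 0, 0, -0.149]
    - [45, 0, 0, 0, 0, 0, -0.149]
    - [45, 0, 0, 0, 0, 0, -0.149]
    - [45, 0, 0, 0, 0, 0, -0.149]
    - [45, 0, 0, 0, 0, 0, -0.149]
    - [45, 0, 0, 0, 0, 0, -0.149]
    - [45, 0, 0, 0, 0, 0, -0.149]

```text
time: 3.1
tool_pos: [579.0, 68.2, 215.3]
tcp_rot: [-179.7, -1.4, 147.6]
ft_force: [-0.1, -0.8, 0.4]
finger_gap: 44.9
```

servo_tool:
  motion:
    - [45, 0, 0, 0, 0, 0, -0.149]
    - [45, 0, 0, 0, 0, 0, -0.149]
    - [45, 0, 0, 0, 0, 0, -0.149]
    - [45, 0, 0, 0, 0, 0, -0.149]
    - [45, 0, 0, 0, 0, 0, -0.149]
    - [45, 0, 0, 0, 0, 0, -0.149]
    - [45, 0, 0, 0, 0, 0, 0]

```text
time: 3.8
tool_pos: [576.4, 68.2, 210.8]
tcp_rot: [179.0, -1.5, -160.7]
ft_force: [-0.1, -0.5, -0.1]
finger_gap: 45.0
```

```bash
python3 -c "
from h import *
togo([*D,130],206.5)
im=snapshot('top');cv2.imwrite('pics/t1.png',im)
im=snapshot('side');cv2.imwrite('pics/s1.png',cv2.resize(im[180:340,240:420],None,fx=4,fy=3.7))"
```

```text
t 3.8 pos [576.4  68.2 210.8] [ 179.    -1.5 -160.7] j [   1.    7.   88.    1.   87. -108.] F [-0.1 -0.5 -0.1]
shift [ -4.5 -16.1  80.4] rot [ 0.02  -0.025 -0.126]
```

servo_tool:
  motion:
    - [45, -2, -8, 15, 0.01, -0.0125, -0.063]
    - [45, -2, -8, 20, 0.01, -0.0125, -0.063]
    - [45, 0, 0, 25, 0, 0, 0]
    - [45, 0, 0, 15, 0, 0, 0]
    - [45, 0, 0, 0, 0, 0, 0]

```text
time: 4.4
tool_pos: [586.2, 54.5, 134.2]
tcp_rot: [-179.9, 0.2, -154.7]
ft_force: [-0.3, -0.2, -1.1]
finger_gap: 45.1
```

```bash
python3 -c "
from h import *
togo([*D,81],206.5)
im=snapshot('side');cv2.imwrite('pics/s1.png',cv2.resize(im[180:340,240:420],None,fx=4,fy=3.7))"
```

```text
t 4.4 pos [586.2  54.5 134.2] [-179.9    0.2 -154.7] j [   0.    9.   94.   -0.   77. -115.] F [-0.3 -0.2 -1.1]
shift [ 2.2  1.9 53.1] rot [-0.002  0.003 -0.021]
```

View pics/s1.png

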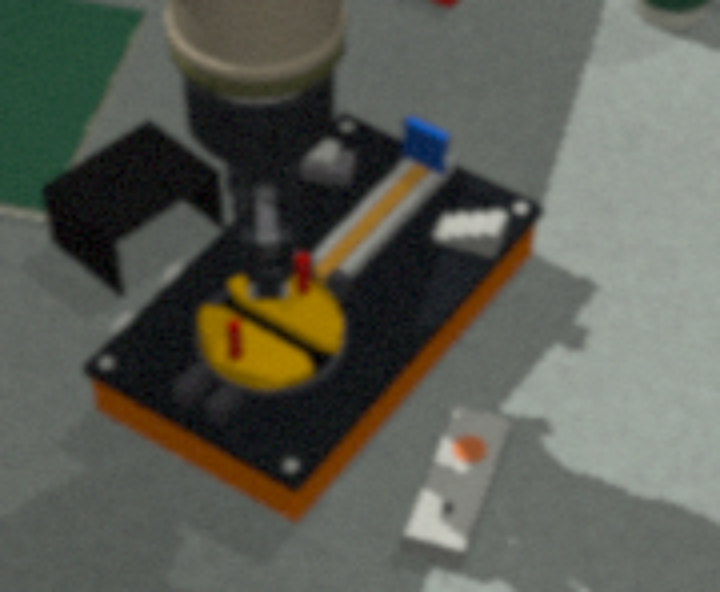

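The view lines up with the two fingers, which are above the disc and clear to one side of each peg. I'll correct the position and go down.

servo_tool:
  motion:
    - [45, 2, 1.5, 18, 0, 0, -0.02]
    - [45, 0, 0, 17, 0, 0, 0]
    - [45, 0, 0, 12, 0, 0, 0]
    - [45, 0, 0, 3, 0, 0, 0]

```text
time: 4.85
tool_pos: [588.0, 55.3, 88.4]
tcp_rot: [-179.7, 0.6, -153.8]
ft_force: [-0.6, 0.6, -0.9]
finger_gap: 45.6
```

```bash
python3 -c "
from h import *
togo([*D,82],180)"
```

```text
t 4.85 pos [588.   55.3  88.4] [-179.7    0.6 -153.8] j [   0.   12.   96.   -0.   72. -116.] F [-0.6  0.6 -0.9]
shift [4.2 1.9 6.3] rot [-0.003  0.011  0.458]
```

servo_tool:
  motion:
    - [45, 4, 2, 3, 0, 0, 0]
    - [45, 0, 0, 0, 0, 0, 0.1]
    - [45, 0, 0, -0.5, 0, 0, 0.12]
    - [45, 0, 0, -0.5, 0, 0, 0.14]
    - [45, 0, 0, -0.5, 0, 0, 0.14]
    - [45, 0, 0, -0.5, 0, 0, 0.14]

```text
time: 5.45
tool_pos: [585.2, 55.9, 89.4]
tcp_rot: [179.8, 1.0, 168.2]
ft_force: [2.5, -0.1, -2.2]
finger_gap: 44.9
```

```bash
python3 -c "
from h import *
togo([*D,82],104.5)"
```

```text
t 5.45 pos [585.2  55.9  89.4] [179.8   1.  168.2] j [  0.  11.  97.   0.  71. -78.] F [ 2.5 -0.1 -2.2]
shift [ 1.7 -1.1  7.4] rot [0.013 0.013 1.112]
```

servo_tool:
  motion:
    - [45, 1, -1, 2, 0.005, 0.005, 0.14]
    - [45, 0, 0, 2, 0, 0, 0.14]
    - [45, 0, 0, 0, 0, 0, 0.14]
    - [45, 0, 0, 0, 0, 0, 0.14]
    - [45, 0, 0, 0, 0, 0, 0.14]
    - [45, 0, 0, 0, 0, 0, 0.12]
    - [45, 0, 0, 0, 0, 0, 0]

```text
time: 6.15
tool_pos: [587.0, 54.9, 90.5]
tcp_rot: [179.1, 0.7, 118.9]
ft_force: [0.3, 0.2, 0.6]
finger_gap: 45.1
```

```bash
cat >> h.py <<'E'
def look():
    im=snapshot('side');im2=snapshot('top')
    for n,i,roi in(("side",im,(255,205,385,320)),("top",im2,(225,190,330,310))):
        for c,s in blobs(i,(0,150,60),(6,255,255),roi,5):
            w=ray(n,c,100 if n=="side" else 108)[:2]; print(n,"red",s,c.round(1),"unit",(U.T@(w-D)).round(1))
    return im,im2
E
python3 -c "
from h import *
togo([*D,83],104.5)
a,b=look()
a=cv2.resize(a[205:320,255:385],None,fx=3,fy=3);b=cv2.resize(b[190:305,230:390],None,fx=3,fy=3)
cv2.imwrite('pics/c2.png',np.hstack([a,b])[:,:800])"
```

```text
t 6.15 pos [587.   54.9  90.5] [179.1   0.7 118.9] j [  1.  11.  96.  -0.  71. -28.] F [0.3 0.2 0.6]
shift [ 2.  -3.1  7.5] rot [0.017 0.011 0.252]
side red [318 261   3  10  15] [319.6 264.9] unit [-3.1 32.3]
top red [279 257   4   5  12] [280.2 258.8] unit [-7.  30.8]
```

View pics/c2.png

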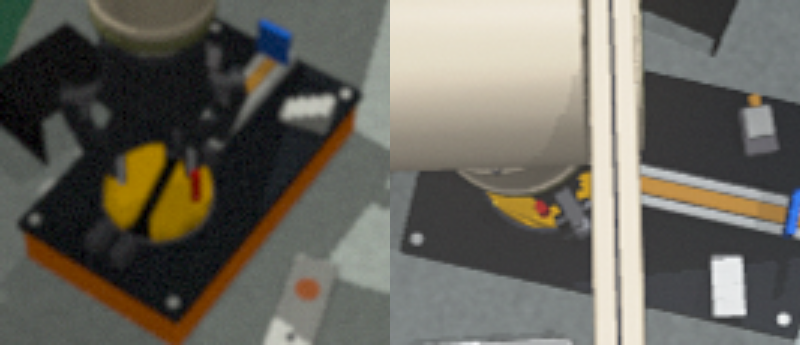

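Left (side view): a finger stands behind each peg and the slot is near the bar line. Right (top view): peg_a, near (280,259), is about 12° short. I'll finish the turn, back off slightly and look from clear.

servo_tool:
  motion:
    - [45, 2, -2, 0, 0, 0, 0.08]
    - [45, 0, 0, 0, 0, 0, 0.08]
    - [45, 0, 0, 0, 0, 0, 0.06]
    - [45, 0, 0, 0, 0, 0, 0]

```text
time: 6.65
tool_pos: [585.6, 54.8, 91.9]
tcp_rot: [178.8, 0.7, 107.0]
ft_force: [0.7, 0.1, 0.0]
finger_gap: 44.7
```

```bash
python3 -c "
from h import *
togo([*D,83],104.5)
look()"
```

```text
t 6.65 pos [585.6  54.8  91.9] [178.8   0.7 107. ] j [  1.  11.  97.  -0.  71. -16.] F [0.7 0.1 0. ]
shift [ 1.1 -2.1  8.8] rot [0.021 0.012 0.044]
side red [318 264   2  10  13] [318.2 267.7] unit [ 5.1 34.3]
top red [275 258   3   3   7] [276. 259.] unit [ 0.6 33. ]
```

servo_tool:
  motion:
    - [45, 0, 0, 0, 0, 0, -0.1]
    - [45, 0, 0, -15, 0, 0, 0]
    - [45, 0, 0, -30, 0, 0, 0]
    - [45, 0, 0, -40, 0.02, 0.01, 0]
    - [45, 0, 0, -20, 0, 0, 0]

```text
time: 7.25
tool_pos: [580.4, 56.0, 199.1]
tcp_rot: [-179.6, -0.0, 113.2]
ft_force: [-0.0, 0.7, -0.1]
finger_gap: 45.2
```

```bash
python3 -c "
from h import *
togo([*unit(-198,0),175],76.5);look()"
```

```text
t 7.25 pos [580.4  56.  199.1] [-179.6   -0.   113.2] j [  1.   6.  90.  -0.  84. -23.] F [-0.   0.7 -0.1]
shift [-160.8 -115.5   25. ] rot [-0.008  0.002  0.64 ]
side red [294 250   5  11  31] [295.5 254.3] unit [  3.6 -31. ]
side red [318 265   1   8   8] [318.  268.5] unit [ 7.3 35.2]
top red [275 256   4   5  13] [276.1 257.5] unit [ 1.1 30.2]
```

servo_tool:
  motion:
    - [0, -35, -25, 0, 0, 0, 0]
    - [0, -35, -25, 0, 0, 0, 0]
    - [0, -35, -25, 0, 0, 0, 0]
    - [0, -35, -25, 0, 0, 0, 0]
    - [0, -20, -15, 0, 0, 0, 0.14]
    - [0, 0, 0, 0, 0, 0, 0.14]
    - [0, 0, 0, 0, 0, 0, 0.14]
    - [0, 0, 0, 0, 0, 0, 0.14]
    - [0, 0, 0, 0, 0, 0, 0.08]
    - [0, 0, 0, 0, 0, 0, 0]

```text
time: 8.35
tool_pos: [534.5, -142.2, 200.3]
tcp_rot: [-179.8, 0.1, 74.8]
ft_force: [0.3, 1.0, 0.1]
finger_gap: 0.2
```

```bash
python3 -c "
from h import *
togo([*unit(-198,0),86],76.5);a,b=look()
for n,i,roi in(('top',b,(225,190,390,310)),('side',a,(255,205,385,320))):
  for c,s in blobs(i,(100,120,60),(125,255,255),roi): print(n,'blue',s,(U.T@(ray(n,c,110 if n=='top' else 96)[:2]-D)).round(1))
  for c,s in blobs(i,(18,120,100),(32,255,255),roi,50): print(n,'yel',s,(U.T@(ray(n,c,74)[:2]-D)).round(1))
a=cv2.resize(a[205:320,255:385],None,fx=3,fy=3);b=cv2.resize(b[190:305,230:390],None,fx=3,fy=3)
cv2.imwrite('pics/c3.png',np.hstack([b,a])[:,:800])"
```

```text
t 8.35 pos [ 534.5 -142.2  200.3] [-1.798e+02  1.000e-01  7.480e+01] j [-20.   1.  95.  -0.  84.  -5.] F [0.3 1.  0.1]
shift [  5.6   1.8 114.3] rot [-0.004  0.002 -0.03 ]
side red [294 250   4  11  23] [295.4 254.8] unit [  5.  -30.2]
side red [318 265   2   8  12] [318.3 268.9] unit [ 7.8 36.5]
top red [282 224   5   6  17] [283.9 226.4] unit [ -0.4 -31.3]
top red [275 256   4   6  14] [276.4 258.2] unit [ 0.2 31.3]
top yel [263 223  40  21 529] [  1.  -21.7]
top yel [260 245  40  21 543] [ 0.3 20.6]
top yel [305 248  57  16 231] [-102.2   -1.1]
side blue [341 212  11  14 110] [-160.4    2.2]
side yel [319 226  28  30 117] [-97.4   2. ]
side yel [290 253  24  25 334] [  5.  -17.9]
side yel [301 259  25  26 340] [ 8.6 24.2]
```

View pics/c3.png

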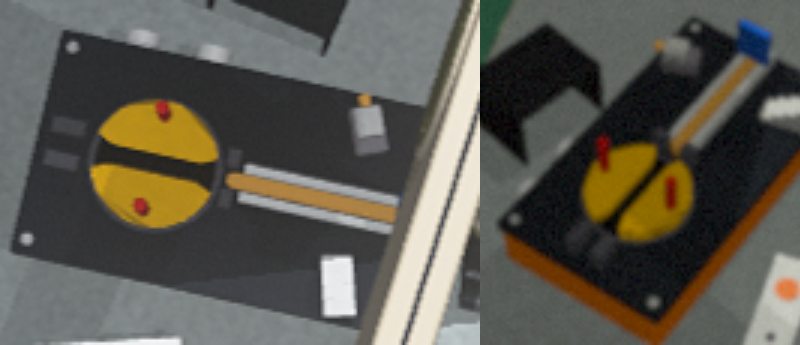

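Both pictures show the slot in line with the bar. The pegs measure (0.2,31.3) and (-0.4,-31.3) in the unit frame, so the angle is under 1°. Fingers are shut behind the tab, so I'll go down.

servo_tool:
  motion:
    - [0, 3, 1, 30, 0, 0, -0.03]
    - [0, 0, 0, 35, 0, 0, 0]
    - [0, 0, 0, 30, 0, 0, 0]
    - [0, 0, 0, 10, 0, 0, 0]
    - [0, 0, 0, 0, 0, 0, 0]

```text
time: 8.95
tool_pos: [537.6, -139.3, 94.5]
tcp_rot: [180.0, 0.1, 77.5]
ft_force: [-0.8, 0.9, 0.1]
finger_gap: -0.0
```

```bash
python3 -c "
from h import *
togo([*unit(-70,0),86],76.5)"
```

```text
t 8.95 pos [ 537.6 -139.3   94.5] [1.80e+02 1.00e-01 7.75e+01] j [-20.   7. 101.  -0.  72.  -7.] F [-0.8  0.9  0.1]
shift [129.9   1.5   8.2] rot [0.001 0.002 0.018]
```

servo_tool:
  motion:
    - [0, 6, 1, 5, 0, 0, 0.018]
    - [0, 8, 0.5, 2, 0, 0, 0]
    - [0, 8, 0, 0, 0, 0, 0]
    - [0, 8, 0, 0, 0, 0, 0]
    - [0, 8, 0, 0, 0, 0, 0]
    - [0, 8, 0, 0, 0, 0, 0]
    - [0, 8, 0, 0, 0, 0, 0]

```text
time: 9.65
tool_pos: [554.9, -85.1, 91.9]
tcp_rot: [179.6, 0.3, 76.4]
ft_force: [-1.5, -3.3, -2.9]
finger_gap: -0.0
```

```bash
python3 -c "
from h import *
togo([*unit(-70,0),88],76.5)"
```

```text
t 9.65 pos [554.9 -85.1  91.9] [179.6   0.3  76.4] j [-14.   8. 100.  -0.  72.  -0.] F [-1.5 -3.3 -2.9]
shift [73.1 -5.1  3.5] rot [ 0.006  0.005 -0.001]
```

servo_tool:
  motion:
    - [0, 8, -2, 1, 0, 0, 0]
    - [0, 8, -2, 1, 0, 0, 0]
    - [0, 8, -1, 0, 0, 0, 0]
    - [0, 8, -1, 0, 0, 0, 0]
    - [0, 8, -0.5, 0, 0, 0, 0]
    - [0, 8, -0.5, 0, 0, 0, 0]
    - [0, 8, -0.5, 0, 0, 0, 0]

```text
time: 10.35
tool_pos: [564.2, -24.5, 91.9]
tcp_rot: [179.2, 0.3, 76.4]
ft_force: [1.0, -4.4, -0.4]
finger_gap: -0.1
```

```bash
python3 -c "
from h import *
togo([*unit(-70,0),88],76.5)"
```

```text
t 10.35 pos [564.2 -24.5  91.9] [179.2   0.3  76.4] j [ -7.   8. 100.  -0.  72.   6.] F [ 1.  -4.4 -0.4]
shift [12.1  0.1  3.8] rot [ 0.013  0.005 -0.001]
```

Force is low, so the bar has passed into the slot. I'll drive on gently to the stop.

servo_tool:
  motion:
    - [0, 6, 0, 1, 0.01, 0, 0]
    - [0, 5, 0, 0, 0, 0, 0]
    - [0, 4, 0, 0, 0, 0, 0]

```text
time: 10.65
tool_pos: [566.3, -14.9, 91.0]
tcp_rot: [180.0, 1.0, 76.4]
ft_force: [-9.6, -30.4, 7.8]
finger_gap: 0.1
```

servo_tool:
  motion:
    - [0, 4, 0, 0, 0, 0, 0]
    - [0, 4, 0, 0, 0, 0, 0]

```text
time: 10.85
tool_pos: [566.1, -15.1, 91.2]
tcp_rot: [-179.9, 1.9, 76.3]
ft_force: [-7.1, -21.1, 6.5]
finger_gap: -0.3
```

```bash
python3 -c "
from h import *
togo([*unit(-70,0),88],76.5);a,b=look()
a=cv2.resize(a[205:320,255:385],None,fx=3,fy=3);b=cv2.resize(b[190:305,230:390],None,fx=3,fy=3)
cv2.imwrite('pics/c4.png',np.hstack([a,b])[:,:800])"
```

```text
t 10.85 pos [566.1 -15.1  91.2] [-179.9    1.9   76.3] j [-6.  9. 99. -2. 73.  9.] F [ -7.1 -21.1   6.5]
shift [2.6 0.5 3.1] rot [-0.002  0.032 -0.004]
side red [294 251   4  10  25] [295.4 254.8] unit [  4.9 -30.3]
side red [318 265   2   9  12] [318.2 268.7] unit [ 7.4 35.9]
top red [275 256   4   6  17] [276.5 258.2] unit [-0.  31.2]
```

View pics/c4.png

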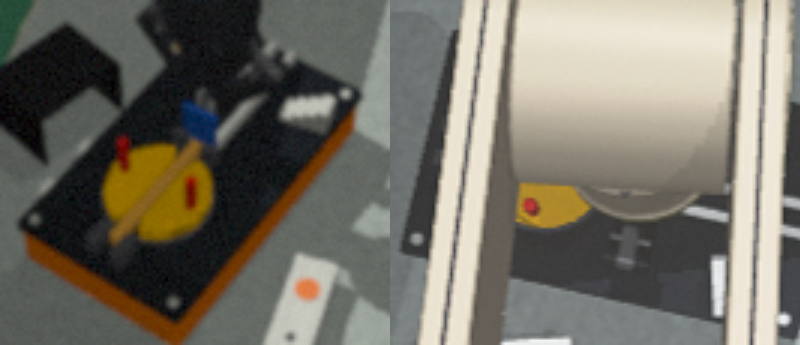

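The side view shows the bar through the slot and its nose between the keeper blocks, with the tab against the stops. The push stopped dead at about 30 N, at the expected travel. I'll back off and rise clear.

servo_tool:
  motion:
    - [0, -8, 0, 0, 0, -0.01, 0]
    - [0, -15, 0, -5, 0, 0, 0]
    - [0, 0, 0, -30, 0, 0, 0]
    - [0, 0, 0, -40, 0, 0, 0]
    - [0, -30, 0, -40, 0, 0, 0]
    - [0, -45, 0, -10, 0, 0, 0]
    - [0, -45, 0, 0, 0, 0, 0]
    - [0, -45, 0, 0, 0, 0, 0]
    - [0, -45, 0, 0, 0, 0, 0]
    - [0, -20, 0, 0, 0, 0, 0]

```text
time: 11.95
tool_pos: [504.6, -260.4, 232.0]
tcp_rot: [-179.6, 2.1, 76.9]
ft_force: [-0.0, 1.0, 0.2]
finger_gap: -0.2
```

```bash
python3 -c "
from h import *
togo([*D,88],76.5);a,b=look()
for c,s in blobs(b,(100,120,60),(125,255,255),(225,190,390,310)): print('blue',s,(U.T@(ray('top',c,110)[:2]-D)).round(1))
for c,s in blobs(b,(10,60,100),(32,255,255),(225,190,390,310),50): print('yel/brass',s,(U.T@(ray('top',c,73)[:2]-D)).round(1))
o=cv2.imread('pics/top0.png');print('white',[[(c.round(1),s[4]) for c,s in blobs(i,(0,0,200),(180,40,255),(325,265,360,300))] for i in(o,b)])
a=cv2.resize(a[205:320,255:385],None,fx=3,fy=3);b=cv2.resize(b[190:305,230:390],None,fx=3,fy=3)
cv2.imwrite('pics/c5.png',np.hstack([b,a])[:,:800])"
```

```text
t 11.95 pos [ 504.6 -260.4  232. ] [-179.6    2.1   76.9] j [-31.   2.  91.  -2.  87. -18.] F [-0.   1.   0.2]
shift [330.2   6.3 132.2] rot [-0.007  0.036  0.007]
side red [294 251   4  10  25] [295.4 254.5] unit [  4.3 -30.8]
side red [318 265   2   9  10] [318.2 269. ] unit [ 8.2 36.4]
top red [282 224   5   6  18] [284.  226.4] unit [ -0.5 -31.4]
top red [275 256   4   6  16] [276.6 258.2] unit [-0.2 31.3]
blue [307 241   6  17  52] [-57.3   0.5]
yel/brass [ 252  223   56   43 1426] [ 1.1 -0.5]
white [[(array([342.4, 285.3]), np.int64(186))], [(array([342.4, 285.2]), np.int64(187))]]
```

View pics/c5.png

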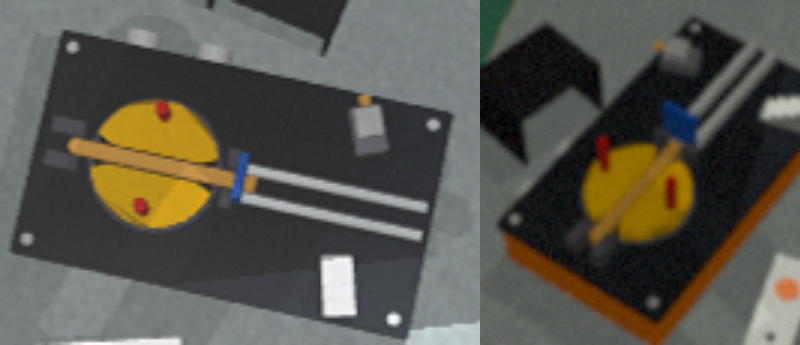

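The tab is at x ≈ -57.3 mm (-58 is home), the nose is inside the keeper, the loose items haven't moved and the arm is clear.

```bash
python3 -c "
from bench import *
print(hand_in())"
```

```text
the job is handed in; nothing more can be done
None
```

The drive shaft is locked, and I handed the job in at about 12 s of the 51 s allowed.

- **Disc:** I put the fingertips beside the two red pegs and turned the disc about 88° clockwise. The last picture has the slot within about 1° of the bar line.
- **Bar:** I then pushed the blue tab with the fingers shut. Force stayed around 5 N on the way through the slot, then rose to about 32 N and the motion stopped, so it reached its end stop.
- **Last checks:** The tab measured x ≈ -57.3 mm, against -58 mm when fully home. The bar's nose sits between the keeper blocks.
- **Loose items:** The white block on the deck is where it started, to within 0.1 pixel. The other item on the deck and the cover look unmoved in the last picture. I did not re-measure those two, or the loose things on the table.
- **Arm:** It ended about 330 mm from the disc axis at z = 232 mm, with about 1 N on the wrist.

One disagreement remains: the side camera places the pegs about 5–8 mm further along x than the top camera. I put this down to partly hidden pegs and an assumed height, and went by the top view.

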